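# Refit the pressure cooker's valve and tug-test it

### The arm

A 6-joint arm with a two-finger parallel gripper is mounted at the origin on a cart in front of the work surface, level with it; the furniture and walls round the work are solid. World frame = base frame: x ahead of the robot, y to its left, z up, the work surface at z = 0. Lengths are in m, angles in rad, forces in N, time in s.
With the tool pointing down it reaches from about 0.25 to 0.8 m from the base axis. Payload 8.5 kg.
Tool frame: the origin (TCP) lies at the very end of the fingers, on their centre line; the grasp point (between the pads) lies 19 mm behind it; z points along the fingers, y is the line along which they close (so a half turn about z gives the same grasp; the last joint's range is limited). The gripper opens to 85 mm and grips with 20 to 120 N. Pads are 22 mm wide; open, the fingers measure 114 mm over their backs; the gripper's body (76 mm by 85 mm) begins 54 mm behind the grasp point. The pads swing forward as they close: fully open they stand 13 mm farther back than shut.
Start: joints at [-1.163, 0.238, -0.013, 1.319, 0, 1.571], TCP at [0.208, -0.482, 0.231] pointing down, gripper open.
Joint ranges: [-2.66, 2.66], [-1.03, 1.9], [-1.14, 1.46], [-1.82, 2.27], [-1.45, 1.34], [-3.14, 3.14]. Speed limits (rad/s): [2.22, 2.22, 2.79, 3.14, 3.14, 3.14].

### API

Orientations are given as a rotation vector (axis times angle).
In Python, from workcell import r gives the robot as it stands. The module is installed in compiled form; this text tells all that it offers.
- The arm moves only by the tool play_rows, never from a script. Its arguments are lists of equal length, an entry for each row: "offset": the shift along the world's x, y, z in mm, a list of three; "delta_rot": the turn, a rotation vector about the world's x, y, z in degrees, a list of three; "grip": the opening, from -1 (shut) to 1 (fully open). A call has 1 to 10 rows; each row shifts and turns the commanded pose from where the row before left it; what a row does not reach is not made up. A row lasts 1/10 s, in which the tool goes at most 50 mm and 8.59 degrees, less where a joint would pass 70% of its speed; a pose out of reach is approached as far as the arm can. A call is refused whole if a number of a shift passes 50 or a number of a turn 8.59, either way. A call with a gripper value outside its range is refused whole. The fingers move at their own pace and stop on an object; "grip_force" is the grip in N (left out, the last holds). Time passes only in rows, so rows that do not move let the fingers close. It gives the time, the measured TCP pose, the force, the opening and the grip force at its end, in the units of the state.
- r.get_obs(): the state, without advancing time (a new reading comes with each control period).
- r.snapshot(name): name is "scene" or "top"; returns a dict with "color" (420x560x3 uint8, blue, green, red), "intrinsics" (3x3 intrinsics, pixels), "cam_to_world" (4x4, takes a point from camera to world coordinates). Camera axes: x right, y down, z forward; pixel columns grow to the right and rows downward; lengths in m; the calibration is good to about 2 mm. A picture is of the moment at which its call begins. There is no depth.
- r.finish_job(): hands the job in; it is judged then, once.
The state is a dict: "t": time; "joints": joint angles; "joint_velocities": joint speeds; "effort": joint torques, N m; "tcp_pos": TCP position; "ee_rot": TCP orientation; "force": force on the tool from outside, world axes, zero at the start; "torque": the same for the moment, N m; "width": finger opening in m; "gripper_force": force on a finger pad.
Only numpy, scipy, OpenCV 4.12 (cv2) and the standard library are available. Lean on these libraries where they do the work, as an engineer would, in place of code of your own. Each camera call takes 0.05 s, during which the arm holds its last target. There are 200 camera calls.

### The job

The pressure cooker's valve has been washed: press it onto the vent pipe in the middle of the lid until it snaps fully home, without hammering it down. Then, because a valve that is not caught would blow off under pressure, pull it straight up with about 10 N for a second to prove that it holds, and let go, leaving it caught on the pipe. Leave the other things where they are.

Things in the scene. Friction and masses are not known exactly. Their poses are not given: they have to be found in the camera images.
- valve: Pressure valve: upright cylinder 47 mm tall, about 90 g, loose, standing on the worktop open end down. Steel skirt 31 mm across, below a ribbed red cap. Origin: centre of its underside, z up its axis; round, yaw is of no matter. Hollow from below: a lip of 16 mm bore in the lowest 5 mm, above it a bore of 24 mm, 28 mm deep in all.
- valve_cap (a point): Centre of the valve's red plastic cap (steel disc on its top), on the axis 37 mm above its underside. The cap is 35 mm across and 18 mm tall: grip it here, from above.
- cooker: Pressure cooker, lid locked on: round steel pan 233 mm across, 107 mm tall at the lid's rim, 120 mm near the lid's middle; full, heavy, does not move. Origin: centre of its base, z up. Black long handles run along its own -y to 275 mm from the middle, up to 118 mm high; a short one reaches 151 mm along +y.
- vent_seat (a point): Centre of the flat seat (31 mm across) in the middle of the lid, 132.5 mm above the worktop; the valve's underside rests on it when fully home. Once home the valve lifts freely about 1.5 mm, until its lip is under the pipe's sprung catches; these then hold it as a firm stop and let go only at a pull of 20 N or more.
- pipe_tip (a point): Tip of the vent pipe, 24 mm above the seat. The pipe is 12 mm thick for 17 mm, then tapers to 7 mm here. Three small sprung catches stick out of it, 6 to 15 mm above the seat; the valve's lip meets them when its underside is about 12 mm above the seat, and a push of 9 to 14 N drives it past them by 8 mm above the seat, whereupon it snaps down onto the seat, a hard stop.
- mug: White tea mug with handle, 82x114x91 mm. Only to be left alone; origin: centre of its underside.
- salt_shaker: Turned wooden shaker, 44 mm across, 95 mm tall. Only to be left alone; origin: centre of its underside.
- pepper_shaker: A second turned wooden shaker, 44 mm across, 95 mm tall. Only to be left alone; origin: centre of its underside.
- lime: Green lime, 69 mm across. Only to be left alone; origin: centre of its underside.
- jam_jar: Jam jar with a white lid, 69 mm across, 99 mm tall. Only to be left alone; origin: centre of its underside.
Things that resemble listed ones, but are neither listed nor needed, are in the scene too. Several things look just like the valve: the one meant starts farthest to the robot's right.

How it is judged:
By the outcome, as a careful person would: the job done as asked, in the order asked, and still so for the second after the job is handed in, with the robot touching nothing.
It also fails if it takes over 45 s, if anything falls off the work surface, if the arm or the gripper's body presses on something with over 40 N, if the wrist force passes 120 N, or if a joint passes its speed limit or range.

## Working session

There is one attempt and no reset: what is moved stays moved. The work goes in short steps, Python scripts to look and compute and a tool call to move; the robot and the scene stay as the last step left them, time stands still between calls to the robot, and variables do not carry over. Pictures are saved under pics/ and viewed, at most 10 in all, crops included, and the job is handed in when it is done.

Besides the shell and the picture viewer there is one more tool, called after ">>>" as name(argument=value, ...) on one line, values as JSON. play_rows: Moves the arm, as the interface text tells. Its arguments: {"type":"object","properties":{"offset":{"type":"array","items":{"type":"array","items":{"type":"number"}}},"delta_rot":{"type":"array","items":{"type":"array","items":{"type":"number"}}},"grip":{"type":"array","items":{"type":"number"}},"grip_force":{"type":"number"}},"required":["offset","delta_rot","grip"]}

```bash
mkdir -p pics
cat > h.py <<'E'
import numpy as np,cv2,pickle
from workcell import r
def snap(n,f):
    s=r.snapshot(n);cv2.imwrite(f'pics/{f}.png',s['color']);pickle.dump(s,open(f'pics/{f}.pkl','wb'));return s
def ray(f,u,v):
    s=pickle.load(open(f'pics/{f}.pkl','rb'));T=s['cam_to_world'];d=T[:3,:3]@np.linalg.solve(s['intrinsics'],[u,v,1]);return T[:3,3],d/np.linalg.norm(d)
def proj(f,p):
    s=pickle.load(open(f'pics/{f}.pkl','rb'));T=s['cam_to_world'];q=s['intrinsics']@(T[:3,:3].T@(np.array(p)-T[:3,3]));return q[:2]/q[2]
def tri(a,b):
    A=np.zeros((3,3));y=np.zeros(3);R=[ray(*a),ray(*b)]
    for o,d in R:
        P=np.eye(3)-np.outer(d,d);A+=P;y+=P@o
    x=np.linalg.solve(A,y);return x,[np.linalg.norm((np.eye(3)-np.outer(d,d))@(x-o)) for o,d in R]
def onz(f,u,v,z):
    o,d=ray(f,u,v);return o+d*(z-o[2])/d[2]
E
python3 - <<'E'
from h import *
for n in('scene','top'):
    s=snap(n,n+'0');print(s['intrinsics'],s['cam_to_world'].round(3))
a=np.hstack([cv2.imread(f'pics/{n}0.png') for n in('scene','top')])
print(r.get_obs())
E
```

```text
[[429.13215502   0.         273.35377559]
 [  0.         429.13215502 208.6600326 ]
 [  0.           0.           1.        ]] [[-0.705 -0.51   0.492  0.108]
 [-0.709  0.511 -0.487  0.577]
 [-0.003 -0.692 -0.722  0.771]
 [ 0.     0.     0.     1.   ]]
[[405.8019625    0.         278.97028348]
 [  0.         405.8019625  206.74069877]
 [  0.           0.           1.        ]] [[ 0.004 -0.997  0.08   0.501]
 [-1.    -0.005 -0.009  0.126]
 [ 0.009 -0.08  -0.997  1.151]
 [ 0.     0.     0.     1.   ]]
{'t': 0.1, 'joints': array([-1.16303154e+00,  2.38758985e-01, -1.41716399e-02,  1.31920331e+00,
       -2.56163222e-05,  1.57082764e+00]), 'joint_velocities': array([ 0.00136724, -0.00275459,  0.00252304,  0.00036764,  0.00120943,
       -0.00058181]), 'effort': array([ 3.29498442e-03, -5.39722252e+01,  3.46998167e+01,  1.34290016e-02,
        1.11762890e-04,  6.60341712e-06]), 'tcp_pos': array([ 0.20803715, -0.4816137 ,  0.23072122]), 'ee_rot': array([-3.07525584e+00, -6.35774849e-01,  4.64661680e-04]), 'force': array([ 0.0811324 ,  0.48067436, -0.69141447]), 'torque': array([ 0.00222748,  0.0031096 , -0.03653159]), 'gripper_force': 0.0, 'width': 0.08496103054656336}
```

View pics/scene0.png

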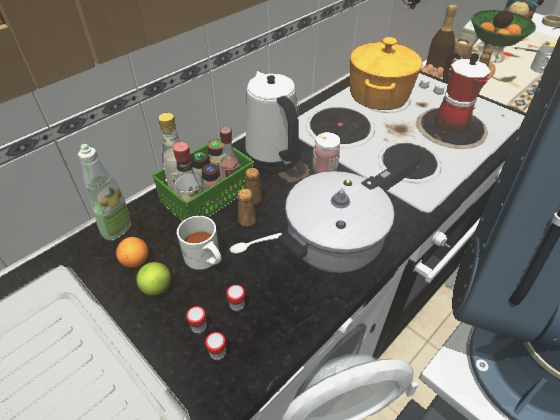

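View pics/top0.png

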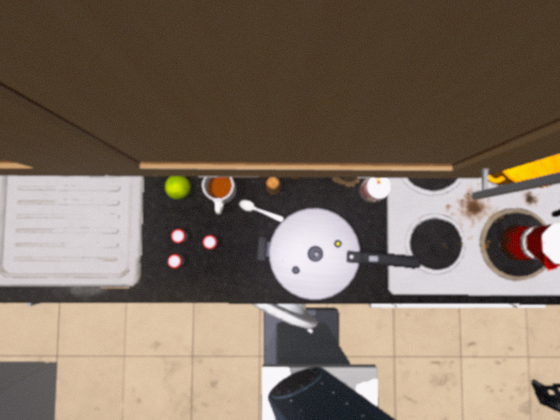

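The scene view shows three lookalike valves at (236,297), (197,319) and (216,346). In the top view these are at (209,242), (178,236) and (175,262). Image right in the top view is −y, the robot's right, so the one meant is top (209,242) / scene (236,297). The vent pipe is near scene (341,197) / top (316,254). I'll check both in an enlarged crop.

Run:
```python
from h import *
S=cv2.imread('pics/scene0.png');T=cv2.imread('pics/top0.png')
c=lambda I,u,v:cv2.resize(I[v:v+40,u:u+50],(400,300),interpolation=cv2.INTER_CUBIC) if 0 else cv2.resize(I[v:v+37,u:u+50],(400,296),interpolation=cv2.INTER_CUBIC)
cv2.imwrite('pics/c1.png',np.vstack([np.hstack([c(S,211,279),c(S,316,175)]),np.hstack([c(T,184,224),c(T,291,236)])]))
for a,b in(((236,297),(209,242)),((197,319),(178,236)),((216,346),(175,262)),((341,197),(316,254))):print(tri(('scene0',*a),('top0',*b)))
```

```text
(array([0.49121555, 0.30554638, 0.0339429 ]), [np.float64(0.0015394128263973034), np.float64(0.001539412826397379)])
(array([0.50729402, 0.39052064, 0.03404167]), [np.float64(0.0015469665024888057), np.float64(0.0015469665024888653)])
(array([0.43789939, 0.39847659, 0.03400447]), [np.float64(0.0003983992871382517), np.float64(0.00039839928713830507)])
(array([0.46444137, 0.02368121, 0.13477081]), [np.float64(8.186357081658156e-05), np.float64(8.186357081646098e-05)])
```

View pics/c1.png

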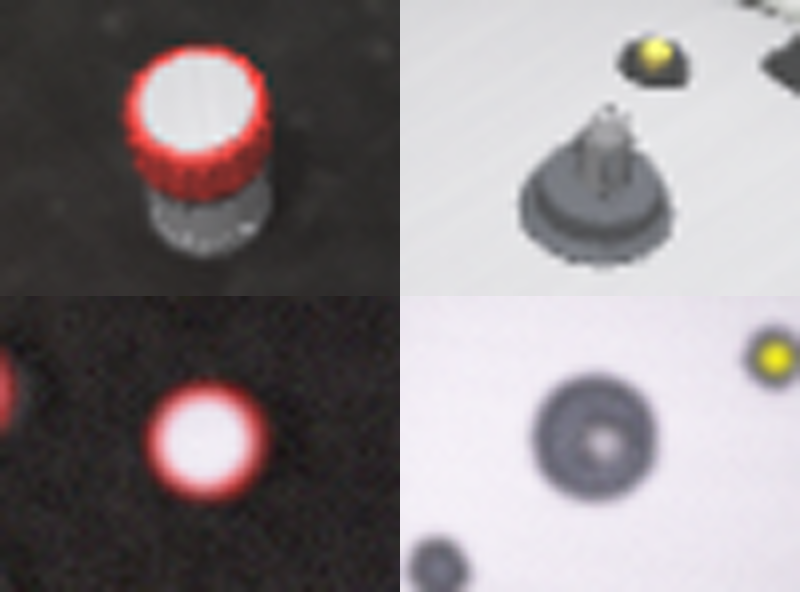

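The crop confirms the valve: its steel disc is centred at scene (235.2,291.3) and top (209.3,241.7), with no other valve farther right. The pipe tip is at scene (341.6,188.6) and top (315.8,253.2).

Run:
```python
from h import *
print(tri(('scene0',235.2,291.3),('top0',209.3,241.7)))
print(tri(('scene0',341.6,188.8),('top0',315.8,253.2)))
for f,a in(('scene0',(235.2,291.3)),('top0',(209.3,241.7))):print(onz(f,*a,.047))
for f,a in(('scene0',(341.6,188.8)),('top0',(315.8,253.2))):print(onz(f,*a,.1565))
print([proj('scene0',(.462,.023,z)) for z in(.1565,.1325)],[proj('top0',(.462,.023,z)) for z in(.1565,.1325)])
```

```text
(array([0.49300313, 0.30307722, 0.04963232]), [np.float64(0.0003259784143782955), np.float64(0.0003259784143784122)])
(array([0.46622432, 0.02578961, 0.15885064]), [np.float64(0.0011966385077385013), np.float64(0.0011966385077385876)])
[0.49415978 0.3018598  0.047     ]
[0.49321422 0.30373656 0.047     ]
[0.46671412 0.02284608 0.1565    ]
[0.46709272 0.02629257 0.1565    ]
[array([343.33922319, 189.94755119]), array([342.03040049, 198.18194648])] [array([317.1561003 , 255.30699776]), array([316.16404941, 254.92564861])]
```

>>> play_rows(offset=[[13,36,0],[13,36,0],[13,36,0],[13,36,0],[13,36,0],[13,36,0],[13,36,0],[13,36,0],[13,36,0],[13,36,0]], delta_rot=[[0,0,3.33],[0,0,3.33],[0,0,3.33],[0,0,3.33],[0,0,3.33],[0,0,3.33],[0,0,3.33],[0,0,3.33],[0,0,3.33],[0,0,3.33]], grip=[1,1,1,1,1,1,1,1,1,1], grip_force=40)

```text
t: 1.1
tcp_pos: [0.3382, -0.1204, 0.2312]
ee_rot: [-2.764, -1.494, 0.0]
force: [-0.1, -0.2, 0.9]
width: 0.0851
gripper_force: 0.0
```

>>> play_rows(offset=[[13,36,0],[13,36,0],[13,36,0],[13,36,0],[13,36,0],[13,36,0],[13,36,0],[13,36,0],[13,36,0],[13,36,0]], delta_rot=[[0,0,3.33],[0,0,3.33],[0,0,3.33],[0,0,3.33],[0,0,3.33],[0,0,3.33],[0,0,3.33],[0,0,3.33],[0,0,3.33],[0,0,3.33]], grip=[1,1,1,1,1,1,1,1,1,1])

```text
t: 2.1
tcp_pos: [0.4683, 0.2397, 0.2309]
ee_rot: [-2.219, -2.224, 0.001]
force: [-0.3, -0.4, -0.1]
width: 0.0853
gripper_force: 0.0
```

>>> play_rows(offset=[[13,32,0],[13,32,0],[0,0,-50],[0,0,-40],[0,0,0],[0,0,0]], delta_rot=[[0,0,0],[0,0,0],[0,0,0],[0,0,0],[0,0,0],[0,0,0]], grip=[1,1,1,1,1,1])

```text
t: 2.7
tcp_pos: [0.4939, 0.3019, 0.1416]
ee_rot: [-2.222, -2.22, 0.003]
force: [0.0, -0.1, 0.4]
width: 0.085
gripper_force: 0.0
```

>>> play_rows(offset=[[0,1,-40],[0,0,-40],[0,0,-25],[0,0,-15],[0,0,-5],[0,0,0]], delta_rot=[[0,0,0],[0,0,0],[0,0,0],[0,0,0],[0,0,0],[0,0,0]], grip=[1,1,1,1,1,1])

```text
t: 3.3
tcp_pos: [0.4953, 0.3036, 0.0178]
ee_rot: [2.222, 2.22, 0.003]
force: [-0.5, 1.0, -0.6]
width: 0.0852
gripper_force: 0.0
```

Run:
```python
from h import *
S=snap('scene','s1')['color'];T=snap('top','t1')['color'];print(r.get_obs()['tcp_pos'])
c=lambda I,u,v:cv2.resize(I[v:v+100,u:u+67],(400,597),interpolation=cv2.INTER_CUBIC)
cv2.imwrite('pics/c2.png',np.hstack([c(S,203,230),c(T,176,200)]))
```

```text
[0.49550086 0.3037655  0.0182642 ]
```

View pics/c2.png

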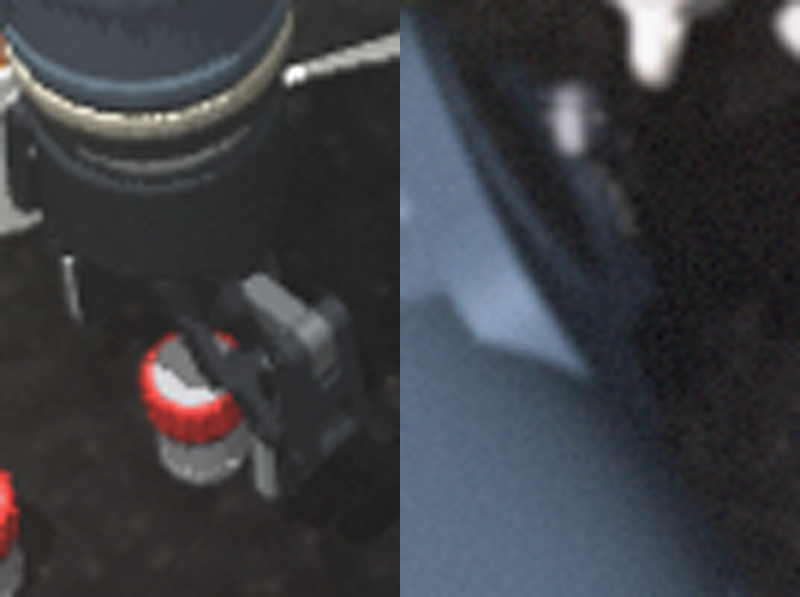

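The valve (crop 200,405) stands between the fingers and clear of both. I'll lower a touch and close.

>>> play_rows(offset=[[0,0,-3],[0,0,0],[0,0,0],[0,0,0],[0,0,0],[0,0,0],[0,0,0],[0,0,0]], delta_rot=[[0,0,0],[0,0,0],[0,0,0],[0,0,0],[0,0,0],[0,0,0],[0,0,0],[0,0,0]], grip=[1,-0.5,-0.5,-0.5,-0.5,-0.5,-0.5,-0.5], grip_force=60)

```text
t: 4.2
tcp_pos: [0.4943, 0.3032, 0.0136]
ee_rot: [-2.222, -2.221, -0.0]
force: [-2.0, -0.6, 6.0]
width: 0.0337
gripper_force: 59.3
```

>>> play_rows(offset=[[0,0,20],[0,0,45],[0,0,45],[0,0,45],[0,0,40],[0,0,0]], delta_rot=[[0,0,0],[0,0,0],[0,0,0],[0,0,0],[0,0,0],[0,0,0]], grip=[-0.5,-0.5,-0.5,-0.5,-0.5,-0.5])

```text
t: 4.8
tcp_pos: [0.4964, 0.3044, 0.2138]
ee_rot: [2.221, 2.219, 0.013]
force: [1.1, 0.9, -1.6]
width: 0.0333
gripper_force: 59.8
```

>>> play_rows(offset=[[-3,-28,0],[-3,-35,0],[-4,-35,0],[-4,-35,0],[-4,-35,0],[-4,-35,0],[-3,-35,0],[-2,-30,0],[-1,-10,0],[0,0,0]], delta_rot=[[0,0,0],[0,0,0],[0,0,0],[0,0,0],[0,0,0],[0,0,0],[0,0,0],[0,0,0],[0,0,0],[0,0,0]], grip=[-0.5,-0.5,-0.5,-0.5,-0.5,-0.5,-0.5,-0.5,-0.5,-0.5])

```text
t: 5.8
tcp_pos: [0.4659, 0.0241, 0.2078]
ee_rot: [-2.224, -2.218, 0.001]
force: [-0.8, 1.0, -0.9]
width: 0.0336
gripper_force: 59.8
```

>>> play_rows(offset=[[0,0,-25],[0,0,-10],[0,0,0],[0,0,0]], delta_rot=[[0,0,0],[0,0,0],[0,0,0],[0,0,0]], grip=[-0.5,-0.5,-0.5,-0.5])

```text
t: 6.2
tcp_pos: [0.4662, 0.0258, 0.1734]
ee_rot: [-2.221, -2.222, 0.001]
force: [0.8, 0.4, -0.3]
width: 0.0336
gripper_force: 59.8
```

Run:
```python
from h import *
S=snap('scene','s2')['color'];T=snap('top','t2')['color'];print(r.get_obs())
cv2.imwrite('pics/c3.png',cv2.resize(S[130:230,290:400],(660,600),interpolation=cv2.INTER_CUBIC))
```

```text
{'t': 6.3, 'joints': array([ 5.46900039e-02,  1.67658585e-01, -2.55587084e-01,  1.14676056e+00,
        4.39215892e-05,  1.62542170e+00]), 'joint_velocities': array([-0.00678609, -0.0041216 , -0.00172072, -0.00187171,  0.00053074,
       -0.00010256]), 'effort': array([ 7.56994751e-02, -4.65218997e+01,  3.29919219e+01,  1.88731105e-02,
        4.36381175e-03,  6.11591851e-03]), 'tcp_pos': array([0.46667913, 0.02556166, 0.17394006]), 'ee_rot': array([2.22101981e+00, 2.22116341e+00, 9.70107073e-04]), 'force': array([ 0.15890452, -0.92146052, -0.66644192]), 'torque': array([0.03989693, 0.01574556, 0.04979477]), 'gripper_force': 59.81160521507263, 'width': 0.033476307741498824}
```

View pics/c3.png

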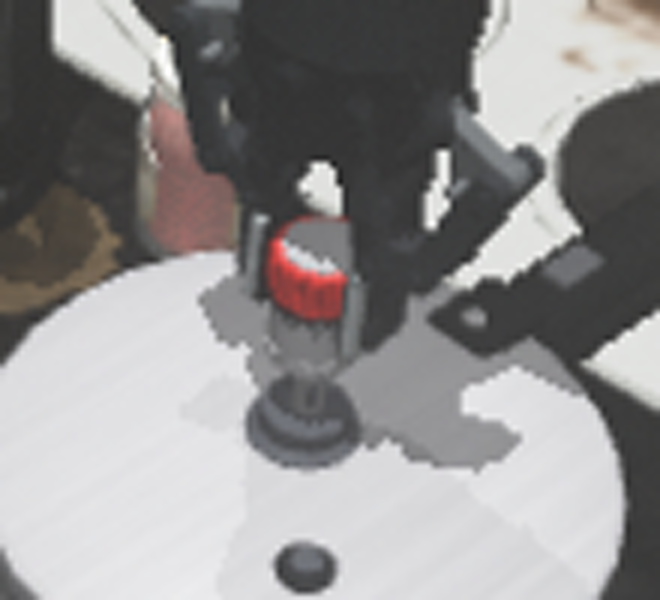

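The valve hangs just above the pipe tip (crop 305,390), and its lateral alignment needs a closer look. I'll overlay the predicted outlines.

Run:
```python
from h import *
I=cv2.imread('pics/s2.png');k=13;u0,v0=312,160
C=cv2.resize(I[v0:v0+46,u0:u0+60],None,fx=k,fy=k,interpolation=cv2.INTER_CUBIC)
def circ(x,y,z,rad,col):
    for t in np.linspace(0,6.28,48):
        q=proj('s2',(x+rad*np.cos(t),y+rad*np.sin(t),z));q=((q-[u0,v0]+.5)*k).astype(int);cv2.circle(C,tuple(int(a) for a in q),1,col,-1)
x,y=.4665,.0255
for z,R,c in((.1605,.0155,(0,255,0)),(.2075,.0175,(0,255,0)),(.1325,.0155,(255,0,255)),(.1325,.006,(255,0,255))):circ(x,y,z,R,c)
cv2.imwrite('pics/c4.png',C)
```

```text
(no output)
```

View pics/c4.png

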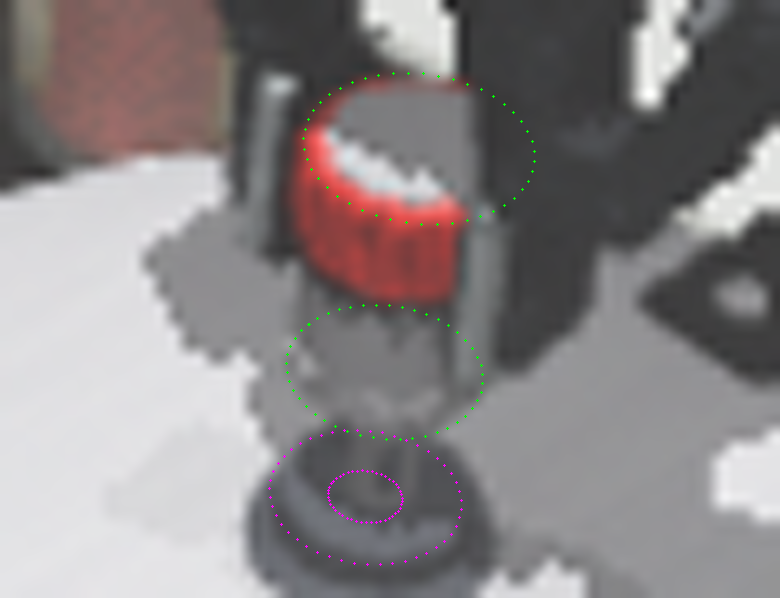

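>>> play_rows(offset=[[-0.7,-1.3,0],[0,0,-2],[0,0,-2],[0,0,-2],[0,0,-2],[0,0,-2],[0,0,-1],[0,0,0],[0,0,0]], delta_rot=[[0,0,0],[0,0,0],[0,0,0],[0,0,0],[0,0,0],[0,0,0],[0,0,0],[0,0,0],[0,0,0]], grip=[-0.5,-0.5,-0.5,-0.5,-0.5,-0.5,-0.5,-0.5,-0.5])

```text
t: 7.2
tcp_pos: [0.4655, 0.0238, 0.1623]
ee_rot: [-2.222, -2.221, 0.0]
force: [-0.2, -0.2, -0.6]
width: 0.0334
gripper_force: 59.8
```

>>> play_rows(offset=[[0,0,-1],[0,0,-1],[0,0,-1],[0,0,-1],[0,0,-0.5],[0,0,0]], delta_rot=[[0,0,0],[0,0,0],[0,0,0],[0,0,0],[0,0,0],[0,0,0]], grip=[-0.5,-0.5,-0.5,-0.5,-0.5,-0.5])

```text
t: 7.8
tcp_pos: [0.4655, 0.0238, 0.1577]
ee_rot: [-2.222, -2.221, 0.0]
force: [0.6, 0.1, -0.9]
width: 0.0335
gripper_force: 59.8
```

>>> play_rows(offset=[[0,0,-0.7],[0,0,-0.7],[0,0,-0.6],[0,0,0]], delta_rot=[[0,0,0],[0,0,0],[0,0,0],[0,0,0]], grip=[-0.5,-0.5,-0.5,-0.5])

```text
t: 8.2
tcp_pos: [0.4658, 0.0239, 0.156]
ee_rot: [2.222, 2.221, 0.001]
force: [-0.1, 0.7, 2.8]
width: 0.0334
gripper_force: 60.2
```

Contact with the catches has begun (about 3 N). I'll press on slowly.

>>> play_rows(offset=[[0,0,-0.7],[0,0,-0.7],[0,0,-0.6],[0,0,0]], delta_rot=[[0,0,0],[0,0,0],[0,0,0],[0,0,0]], grip=[-0.5,-0.5,-0.5,-0.5])

```text
t: 8.6
tcp_pos: [0.4663, 0.0238, 0.1547]
ee_rot: [2.221, 2.22, 0.002]
force: [-0.4, -0.4, 8.1]
width: 0.0334
gripper_force: 60.7
```

>>> play_rows(offset=[[0,0,-0.7],[0,0,-0.7],[0,0,-0.6],[0,0,0]], delta_rot=[[0,0,0],[0,0,0],[0,0,0],[0,0,0]], grip=[-0.5,-0.5,-0.5,-0.5])

```text
t: 9.0
tcp_pos: [0.4652, 0.0238, 0.1513]
ee_rot: [-2.222, -2.22, 0.001]
force: [-0.0, 0.6, -1.4]
width: 0.0334
gripper_force: 60.0
```

>>> play_rows(offset=[[0,0,-0.8],[0,0,-0.8],[0,0,-0.8],[0,0,-0.6],[0,0,0]], delta_rot=[[0,0,0],[0,0,0],[0,0,0],[0,0,0],[0,0,0]], grip=[-0.5,-0.5,-0.5,-0.5,-0.5])

```text
t: 9.5
tcp_pos: [0.465, 0.0237, 0.1483]
ee_rot: [-2.222, -2.22, 0.002]
force: [-0.3, 1.3, -3.2]
width: 0.0337
gripper_force: 60.1
```

>>> play_rows(offset=[[0,0,-0.7],[0,0,-0.7],[0,0,0],[0,0,0]], delta_rot=[[0,0,0],[0,0,0],[0,0,0],[0,0,0]], grip=[-0.5,-0.5,-0.5,-0.5])

```text
t: 9.9
tcp_pos: [0.4656, 0.0238, 0.1475]
ee_rot: [2.222, 2.221, 0.0]
force: [-0.9, 0.7, -1.1]
width: 0.0333
gripper_force: 60.1
```

>>> play_rows(offset=[[0,0,-0.7],[0,0,-0.7],[0,0,0],[0,0,0]], delta_rot=[[0,0,0],[0,0,0],[0,0,0],[0,0,0]], grip=[-0.5,-0.5,-0.5,-0.5])

```text
t: 10.3
tcp_pos: [0.4656, 0.0238, 0.1462]
ee_rot: [2.222, 2.221, 0.0]
force: [0.3, 0.4, 2.1]
width: 0.0336
gripper_force: 60.7
```

>>> play_rows(offset=[[0,0,-0.7],[0,0,-0.7],[0,0,0],[0,0,0]], delta_rot=[[0,0,0],[0,0,0],[0,0,0],[0,0,0]], grip=[-0.5,-0.5,-0.5,-0.5])

```text
t: 10.7
tcp_pos: [0.4656, 0.0238, 0.1459]
ee_rot: [2.222, 2.22, 0.002]
force: [-6.4, -0.2, 17.5]
width: 0.0336
gripper_force: 62.1
```

The hard stop is at the expected height, so the valve is home. Now I'll ease up and pull.

>>> play_rows(offset=[[0,0,0.7],[0,0,0.7],[0,0,0.7],[0,0,0.5],[0,0,0]], delta_rot=[[0,0,0],[0,0,0],[0,0,0],[0,0,0],[0,0,0]], grip=[-0.5,-0.5,-0.5,-0.5,-0.5])

```text
t: 11.2
tcp_pos: [0.4655, 0.0238, 0.147]
ee_rot: [-2.222, -2.221, 0.0]
force: [-0.1, -0.1, -0.6]
width: 0.0333
gripper_force: 60.6
```

>>> play_rows(offset=[[0,0,0.4],[0,0,0],[0,0,0]], delta_rot=[[0,0,0],[0,0,0],[0,0,0]], grip=[-0.5,-0.5,-0.5])

```text
t: 11.5
tcp_pos: [0.4655, 0.0238, 0.1475]
ee_rot: [-2.222, -2.221, 0.0]
force: [-0.3, 0.3, -1.3]
width: 0.0335
gripper_force: 60.6
```

>>> play_rows(offset=[[0,0,0.5],[0,0,0],[0,0,0]], delta_rot=[[0,0,0],[0,0,0],[0,0,0]], grip=[-0.5,-0.5,-0.5])

```text
t: 11.8
tcp_pos: [0.4654, 0.0238, 0.148]
ee_rot: [-2.222, -2.221, 0.0]
force: [0.6, -0.3, -2.6]
width: 0.0332
gripper_force: 60.5
```

>>> play_rows(offset=[[0,0,0.4],[0,0,0],[0,0,0]], delta_rot=[[0,0,0],[0,0,0],[0,0,0]], grip=[-0.5,-0.5,-0.5])

```text
t: 12.1
tcp_pos: [0.4653, 0.0238, 0.1483]
ee_rot: [-2.222, -2.22, 0.001]
force: [-0.1, 0.2, -3.8]
width: 0.0331
gripper_force: 60.2
```

>>> play_rows(offset=[[0,0,0.4],[0,0,0],[0,0,0]], delta_rot=[[0,0,0],[0,0,0],[0,0,0]], grip=[-0.5,-0.5,-0.5])

```text
t: 12.4
tcp_pos: [0.4652, 0.0238, 0.1486]
ee_rot: [-2.222, -2.22, 0.001]
force: [0.8, -0.1, -9.1]
width: 0.0335
gripper_force: 60.4
```

>>> play_rows(offset=[[0,0,0.15],[0,0,0],[0,0,0]], delta_rot=[[0,0,0],[0,0,0],[0,0,0]], grip=[-0.5,-0.5,-0.5])

```text
t: 12.7
tcp_pos: [0.4652, 0.0238, 0.1487]
ee_rot: [-2.222, -2.22, 0.001]
force: [1.5, 0.4, -12.4]
width: 0.0336
gripper_force: 60.6
```

>>> play_rows(offset=[[0,0,0],[0,0,0]], delta_rot=[[0,0,0],[0,0,0]], grip=[-0.5,-0.5])

```text
t: 12.9
tcp_pos: [0.4652, 0.0238, 0.1488]
ee_rot: [-2.222, -2.22, 0.001]
force: [0.9, -0.1, -13.7]
width: 0.0333
gripper_force: 60.7
```

>>> play_rows(offset=[[0,0,-0.2],[0,0,0],[0,0,0]], delta_rot=[[0,0,0],[0,0,0],[0,0,0]], grip=[-0.5,-0.5,-0.5])

```text
t: 13.2
tcp_pos: [0.4652, 0.0238, 0.1487]
ee_rot: [-2.222, -2.22, 0.001]
force: [-0.5, 0.4, -12.7]
width: 0.0336
gripper_force: 60.7
```

>>> play_rows(offset=[[0,0,-0.15],[0,0,0],[0,0,0]], delta_rot=[[0,0,0],[0,0,0],[0,0,0]], grip=[-0.5,-0.5,-0.5])

```text
t: 13.5
tcp_pos: [0.4653, 0.0238, 0.1487]
ee_rot: [-2.222, -2.221, 0.0]
force: [-1.9, 0.3, -10.5]
width: 0.0332
gripper_force: 60.7
```

Pull is about 10 N. I'll hold it in short steps so I can correct any drift.

>>> play_rows(offset=[[0,0,0],[0,0,0],[0,0,0],[0,0,0]], delta_rot=[[0,0,0],[0,0,0],[0,0,0],[0,0,0]], grip=[-0.5,-0.5,-0.5,-0.5])

```text
t: 13.9
tcp_pos: [0.4655, 0.0238, 0.1487]
ee_rot: [-2.222, -2.221, 0.0]
force: [-1.4, -0.0, -11.2]
width: 0.0337
gripper_force: 60.7
```

>>> play_rows(offset=[[0,0,0],[0,0,0],[0,0,0],[0,0,0]], delta_rot=[[0,0,0],[0,0,0],[0,0,0],[0,0,0]], grip=[-0.5,-0.5,-0.5,-0.5])

```text
t: 14.3
tcp_pos: [0.4655, 0.0238, 0.1487]
ee_rot: [-2.222, -2.221, 0.0]
force: [-1.4, 0.4, -11.2]
width: 0.0334
gripper_force: 60.7
```

>>> play_rows(offset=[[0,0,0],[0,0,0],[0,0,0],[0,0,0]], delta_rot=[[0,0,0],[0,0,0],[0,0,0],[0,0,0]], grip=[-0.5,-0.5,-0.5,-0.5])

```text
t: 14.7
tcp_pos: [0.4655, 0.0238, 0.1487]
ee_rot: [-2.222, -2.221, 0.0]
force: [-1.2, 0.3, -11.0]
width: 0.0337
gripper_force: 60.7
```

It held 10 N net for over a second. Next I'll set it down on the seat and release.

>>> play_rows(offset=[[0,0,-0.7],[0,0,-0.7],[0,0,-0.7],[0,0,-0.3],[0,0,0]], delta_rot=[[0,0,0],[0,0,0],[0,0,0],[0,0,0],[0,0,0]], grip=[-0.5,-0.5,-0.5,-0.5,-0.5])

```text
t: 15.2
tcp_pos: [0.4661, 0.0238, 0.1468]
ee_rot: [2.221, 2.22, 0.002]
force: [-0.5, 0.0, -1.1]
width: 0.0332
gripper_force: 61.3
```

>>> play_rows(offset=[[0,0,-0.4],[0,0,0],[0,0,0],[0,0,0],[0,0,0],[0,0,0],[0,0,0]], delta_rot=[[0,0,0],[0,0,0],[0,0,0],[0,0,0],[0,0,0],[0,0,0],[0,0,0]], grip=[-0.5,-0.5,0.3,0.6,0.6,0.6,0.6])

```text
t: 15.9
tcp_pos: [0.4655, 0.0238, 0.1459]
ee_rot: [-2.222, -2.221, 0.0]
force: [-0.5, -0.1, -0.6]
width: 0.0683
gripper_force: 0.0
```

>>> play_rows(offset=[[0,0,5],[0,0,15],[0,0,35],[0,0,45],[-30,0,10],[-40,0,0],[-40,0,0],[-30,0,0],[0,0,0],[0,0,0]], delta_rot=[[0,0,0],[0,0,0],[0,0,0],[0,0,0],[0,0,0],[0,0,0],[0,0,0],[0,0,0],[0,0,0],[0,0,0]], grip=[0.6,0.6,0.6,0.6,0.6,0.6,0.6,0.6,0.6,0.6])

```text
t: 16.9
tcp_pos: [0.3257, 0.0238, 0.2566]
ee_rot: [2.221, 2.22, 0.003]
force: [1.2, -0.2, 0.8]
width: 0.068
gripper_force: 0.0
```

Run:
```python
from h import *
S=snap('scene','s5')['color'];print(r.get_obs()['tcp_pos'])
a=cv2.resize(S[160:235,290:390],(800,600),interpolation=cv2.INTER_CUBIC);cv2.imwrite('pics/c5.png',a)
print([proj('s5',(.4655,.0245,z)) for z in(.1325,.1795)])
```

```text
[0.32626994 0.02383731 0.25641179]
[array([340.28196691, 197.71015406]), array([342.82293618, 181.27737548])]
```

View pics/c5.png

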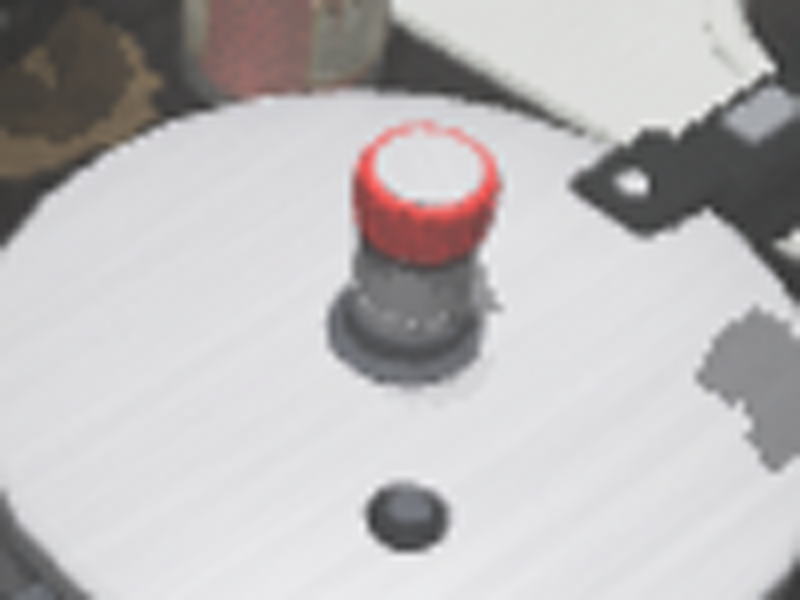

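View pics/s5.png

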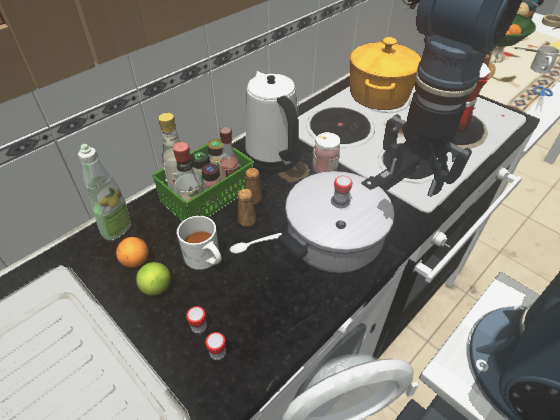

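The valve sits upright on the seat: its disc is at (343.4,181.5) against a predicted (342.8,181.3). Nothing else has moved, and the robot is clear.

```bash
python3 -c "
from workcell import r
print(r.finish_job())"
```

```text
the job is handed in; nothing more can be done
None
```

The valve is pressed fully home on the vent pipe and held a pull of about 10 N for over a second. I then released it, still caught on the pipe, moved the arm clear without disturbing anything else, and handed the job in at about 17 s.

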